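# Open the sample concentrator with its two-button lid release

### The job

The clear lid of the sample concentrator is locked: press its two green release buttons down together, one fingertip on each, and keep both held fully down while the lid rises by itself, until it stands fully open; only then let go and move clear. Do not touch the lid, do not press the blue buttons, and do not move or pick up the vial or any of the other loose things.

Things in the scene. Friction and masses are not known exactly. Their poses are not given: they have to be found in the camera images.
- release_left (a joint): Left green lid-release push button, a round cap 26 mm across in a black collar 42 mm across; the value is how far it is pressed, in metres: 0 up, 0.006 fully down. A spring resists with about 1.2 N at first and 4 N at the bottom.
- release_right (a joint): Right green lid-release push button, a round cap 26 mm across in a black collar 42 mm across; the value is how far it is pressed, in metres: 0 up, 0.006 fully down. A spring resists with about 1.2 N at first and 4 N at the bottom.
- release_left_top (a point): centre of the top face of the left green cap (moves down with it); unpressed, 32 mm above the machine's deck, 10 mm above its collar. z is up, x runs from the machine's front to its back, y along the pair, towards its left button. 'Left' is as seen from the robot.
- release_right_top (a point): centre of the top face of the right green cap (moves down with it); unpressed, 32 mm above the machine's deck, 10 mm above its collar. z is up, x runs from the machine's front to its back, y along the pair, towards its left button. 'Left' is as seen from the robot.
- release_block: bright aluminium plinth of the green release pair, 46 x 108 x 10 mm, on the machine's front deck, on its left or its right half; origin at the centre of its underside, y along the pair. Its two caps are 30 mm either side of its middle, 60 mm apart centre to centre.
- spin_block: dark plinth of the blue rotor-start pair (not to be pressed), 46 x 108 x 10 mm, on the machine's front deck, on its left or its right half; origin at the centre of its underside, y along the pair. Its two caps are 30 mm either side of its middle, 60 mm apart centre to centre.
- spin_left (a joint): Left blue rotor-start push button, a round cap 26 mm across in a black collar 42 mm across; the value is how far it is pressed, in metres: 0 up, 0.006 fully down. A spring resists with about 1.2 N at first and 4 N at the bottom.
- spin_right (a joint): Right blue rotor-start push button, a round cap 26 mm across in a black collar 42 mm across; the value is how far it is pressed, in metres: 0 up, 0.006 fully down. A spring resists with about 1.2 N at first and 4 N at the bottom.
- spin_left_top (a point): centre of the top face of the left blue cap (moves down with it); unpressed, 32 mm above the machine's deck, 10 mm above its collar. z is up, x runs from the machine's front to its back, y along the pair, towards its left button. 'Left' is as seen from the robot.
- spin_right_top (a point): centre of the top face of the right blue cap (moves down with it); unpressed, 32 mm above the machine's deck, 10 mm above its collar. z is up, x runs from the machine's front to its back, y along the pair, towards its left button. 'Left' is as seen from the robot.
- concentrator: beige sample concentrator, 400 deep (x) x 360 wide (y) x 160 mm high, fixed; origin at the centre of its underside, z up, x from its front (facing the robot) to its back. The plinths stand on its flat front deck, 160 mm above the table, about 160 mm before its centre and 90 mm left and right of its middle, a flush display between them. Behind: the rotor well under the clear lid.
- lid: clear flat lid, 240 x 270 x 12 mm, hinged at the machine's back. Origin: middle of its front edge, at half thickness, 90 mm behind the buttons' line, rising with it. Tilt of its z axis from vertical: 0 shut, 1.25 rad fully open. Locked inside; free once both green buttons are some 4 mm down; a damped spring then raises it by itself in about 4 s, up and backwards away from the buttons, and it stays open.
- vial: small loose amber vial with a white cap, 22 mm across, 40 mm tall, standing on the deck between the two button pairs, near the front edge; origin at the centre of its underside
- plate: loose white well plate, 86 x 128 x 14 mm, lying on the table to the left, near the robot; origin at the centre of its underside
- reagent: loose amber bottle with a blue cap, 66 mm across, 150 mm tall, on the table to the left; origin at the centre of its underside
- tuberack: loose orange tube rack, 150 x 60 mm, 72 mm tall with its tubes, on the table to the right; origin at the centre of its underside
- beaker: loose glass beaker, 70 mm across, 90 mm tall, on the table to the right; origin at the centre of its underside
- timer: loose white bench timer, 65 x 65 x 18 mm, on the table to the right, near the robot; origin at the centre of its underside

How it is judged:
By the outcome, as a careful person would: the job done as asked, in the order asked, and still so for the second after the job is handed in, with the robot touching nothing.
It also fails if it takes over 38 s, if anything falls off the work surface, if the arm or the gripper's body presses on something with over 40 N, if the wrist force passes 120 N, or if a joint passes its speed limit or range.

### The arm

A 7-joint arm with a two-finger parallel gripper is mounted at the origin on the work surface. World frame = base frame: x ahead of the robot, y to its left, z up, the work surface at z = 0. Lengths are in m, angles in rad, forces in N, time in s.
With the tool pointing down it reaches from about 0.425 to 0.875 m from the base axis. Payload 9.9 kg.
Tool frame: the origin (TCP) lies midway between the tips of the shut fingers; the grasp point (between the pads) lies 19 mm behind it; z points along the fingers, y is the line along which they close (so a half turn about z gives the same grasp; the last joint's range is limited). The gripper opens to 85 mm and grips with 20 to 120 N. Pads are 22 mm wide; open, the fingers measure 114 mm over their backs; the gripper's body (76 mm by 85 mm) begins 54 mm behind the grasp point. The pads swing forward as they close: fully open they stand 13 mm farther back than shut.
Start: joints at [-1.412, 0.576, 0.025, 1.437, -0.015, 1.129, -0.057], TCP at [0.162, 0.655, 0.231] pointing down, gripper open.
Joint ranges: [-2.76, 2.76], [-0.34, 2.15], [-1.52, 1.57], [0.19, 2.46], [-1.09, 4.23], [0.17, 1.99], [-2.82, 2.82]. Speed limits (rad/s): [2.22, 2.22, 3.01, 3.01, 3.14, 3.14, 3.14].

### API

Orientations are given as a unit quaternion [x, y, z, w].
In Python, from rig import status, read_camera, bot gives the robot as it stands.
- The arm moves only by the tool arm_command, never from a script. Its argument "commands" is a list of rows, each a list of 4 numbers: the shift along the tool's x, y, z as a fraction of full scale, then the turn about the tool's z as a fraction of full scale. In form: [[x, y, z, roll], ...]. A call has 1 to 5 rows; each row shifts and turns the commanded pose from where the row before left it, along the tool's axes as they then stand; what a row does not reach is not made up. Full scale, the value 1, is 50 cm for a shift and 30 degrees for a turn. A row lasts 1/12 s, in which the tool goes at most 41.7 mm and 7.16 degrees, less where a joint would pass 70% of its speed; a pose out of reach is approached as far as the arm can. A call with a number of a shift or a turn outside -1 to 1 is refused whole. A call with a gripper value outside its range is refused whole. "claw" is the gripper command: -1 is shut, 1 is fully open, values between are in proportion, set as the call begins (left out, the last holds). The fingers move at their own pace and stop on an object; "squeeze" is the grip in N (left out, the last holds). Time passes only in rows, so rows that do not move let the fingers close. It gives the time, the measured TCP pose, the force, the opening and the grip force at its end, in the units of the state.
- status.sense(): the state, without advancing time (a new reading comes with each control period).
- read_camera(name): name is "scene" or "top" or "wrist"; returns a dict with "color" (384x512x3 uint8, blue, green, red), "K" (3x3 intrinsics, pixels), "rvec" (rotation vector, rad) and "tvec" (3), from world to camera coordinates, as OpenCV has them; the wrist camera has in their place "T_tool_cam" (4x4, takes a point from camera to tool coordinates, whose origin is the TCP and whose axes are the flange's). Camera axes: x right, y down, z forward; pixel columns grow to the right and rows downward; lengths in m; the calibration is good to about 2 mm. A picture is of the moment at which its call begins: read the wrist's pose just before it. There is no depth.
- bot.close_job(): hands the job in; it is judged then, once.
The state is a dict: "clock": time; "joint_positions": joint angles; "joint_vel": joint speeds; "effort": joint torques, N m; "ee_pos": TCP position; "ee_rot": TCP orientation; "contact_force": force on the tool from outside, world axes, zero at the start; "torque": the same for the moment, N m; "opening": finger opening in m; "grip_force": force on a finger pad.
Only numpy, scipy, OpenCV 4.12 (cv2) and the standard library are available. Lean on these libraries where they do the work, as an engineer would, in place of code of your own. Each camera call takes 0.05 s, during which the arm holds its last target. There are 200 camera calls.

## Working session

There is one attempt and no reset: what is moved stays moved. The work goes in short steps, Python scripts to look and compute and a tool call to move; the robot and the scene stay as the last step left them, time stands still between calls to the robot, and variables do not carry over. Pictures are saved under pics/ and viewed, at most 10 in all, crops included, and the job is handed in when it is done.

Besides the shell and the picture viewer there is one more tool, called after "Emit:" in YAML: its name, and indented under it one key for each argument. arm_command: Moves the arm, as the interface text tells. Shift numbers are shares of 50 cm and turn numbers shares of 30 degrees, none past 1 either way. Its arguments: {"type":"object","properties":{"commands":{"type":"array"},"claw":{"type":"number"},"squeeze":{"type":"number"}},"required":["commands"]}

```bash
mkdir -p pics
python3 - <<'E'
from rig import status, read_camera, bot
import cv2,numpy as np
s=status.sense(); print({k:np.round(s[k],3) for k in('clock','ee_pos','ee_rot','opening','contact_force')})
a=read_camera("scene");b=read_camera("top")
cv2.imwrite("pics/a.png",a["color"]);cv2.imwrite("pics/b.png",b["color"])
np.savez("cams.npz",**{n+k:c[k] for n,c in(("s",a),("t",b)) for k in c})
E
```

```text
{'clock': np.float64(0.0), 'ee_pos': array([0.162, 0.655, 0.23 ]), 'ee_rot': array([ 0.121,  0.993, -0.001, -0.   ]), 'opening': np.float64(0.085), 'contact_force': array([ 0.2  ,  0.059, -0.499])}
```

View pics/a.png

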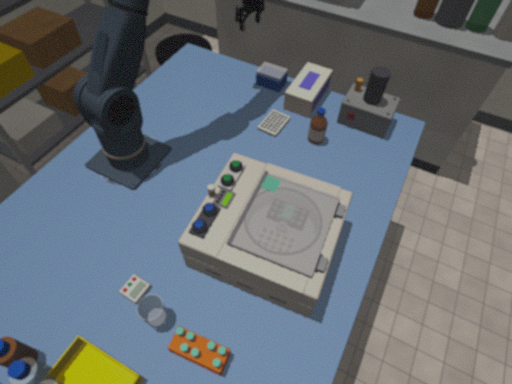

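View pics/b.png

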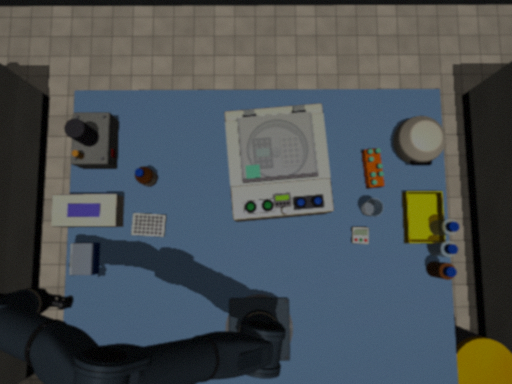

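The scene view shows the machine with the green pair at about (236,166) and (228,180), on its left half. The blue pair is at about (210,210) and (199,226). In the top view the green caps are at about (251,207) and (267,206), the blue at (300,202) and (318,201). The vial is near (285,210). Next I'll measure these.

```bash
cat > h.py <<'E'
import cv2,numpy as np
def ray(uv,K,r,t):
    R=cv2.Rodrigues(r)[0]; p=cv2.undistortPoints(np.array([[uv]],float),K,None)[0,0]
    return -R.T@t.ravel(), R.T@np.array([p[0],p[1],1])
def onz(uv,z,K,r,t):
    c,d=ray(uv,K,r,t); return c+d*(z-c[2])/d[2]
def blobs(img,hue,roi,smin=110,vmin=50):
    x0,y0,x1,y1=roi; h=cv2.cvtColor(img[y0:y1,x0:x1],cv2.COLOR_BGR2HSV)
    m=cv2.inRange(h,(hue[0],smin,vmin),(hue[1],255,255))
    n,_,st,c=cv2.connectedComponentsWithStats(m)
    return [(int(st[i,4]),c[i]+[x0,y0]) for i in range(1,n) if st[i,4]>8]
E
python3 - <<'E'
from h import *
d=np.load("cams.npz")
for n,roi in(("s",(185,150,250,240)),("t",(240,190,330,216))):
    for nm,hue in(("green",(50,90)),("blue",(105,130))):
        for a,c in blobs(d[n+"color"],hue,roi,120,40):
            print(n,nm,a,c.round(1),onz(c,.192,d[n+"K"],d[n+"rvec"],d[n+"tvec"]).round(4))
for n,(x0,y0,x1,y1) in(("s",(180,145,260,245)),("t",(235,180,335,222))):
    im=cv2.resize(d[n+"color"][y0:y1,x0:x1],None,fx=5,fy=5,interpolation=cv2.INTER_CUBIC)
    cv2.imwrite(f"pics/c{n}.png",im)
E
```

```text
s green 33 [235.3 163.8] [0.4537 0.0245 0.192 ]
s green 39 [226.7 177.6] [ 0.4582 -0.0339  0.192 ]
s blue 59 [208.8 207.2] [ 0.4683 -0.1484  0.192 ]
s blue 71 [198.4 224. ] [ 0.4728 -0.2075  0.192 ]
t green 50 [267.4 204.7] [ 0.454  -0.0307  0.192 ]
t green 51 [250.2 206.3] [0.4488 0.0287 0.192 ]
t blue 58 [317.5 200.1] [ 0.469  -0.2047  0.192 ]
t blue 59 [300.6 201.9] [ 0.4634 -0.1459  0.192 ]
```

View pics/ct.png

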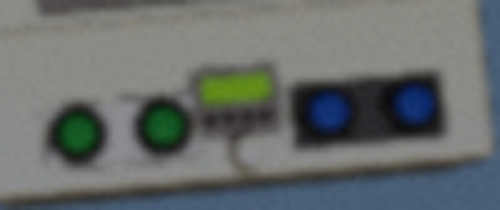

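View pics/cs.png

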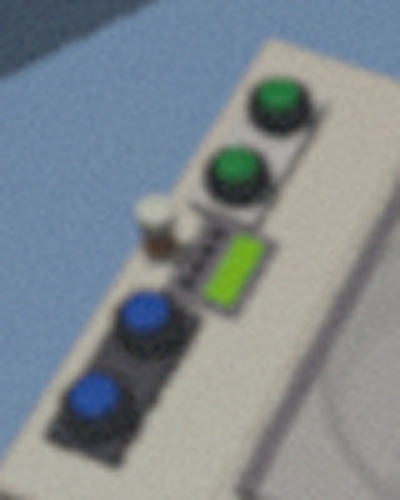

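Emit:
arm_command:
  commands:
    - [0, 0, -0.07, -0.209]
    - [0, 0, -0.07, -0.209]
    - [0, 0, -0.07, -0.209]
    - [0, 0, 0, 0]
    - [0, 0, 0, 0]
  claw: 0.13

```text
clock: 0.52
ee_pos: [0.1626, 0.6559, 0.3383]
ee_rot: [-0.042, 0.999, 0.002, 0.0]
contact_force: [0.8, -0.5, -1.1]
opening: 0.0479
grip_force: 0.0
```

Emit:
arm_command:
  commands:
    - [-0.048, -0.065, 0, 0]
    - [-0.048, -0.065, 0, 0]
    - [-0.048, -0.065, 0, 0]
    - [-0.048, -0.065, 0, 0]
    - [-0.048, -0.065, 0, 0]

```text
clock: 0.93
ee_pos: [0.2963, 0.5013, 0.3346]
ee_rot: [-0.042, 0.999, -0.001, -0.001]
contact_force: [0.7, 0.1, -0.2]
opening: 0.0481
grip_force: 0.0
```

Emit:
arm_command:
  commands:
    - [-0.048, -0.065, 0, 0]
    - [-0.048, -0.065, 0, 0]
    - [-0.048, -0.065, 0, 0]
    - [-0.048, -0.065, 0, 0]
    - [-0.048, -0.065, 0, 0]

```text
clock: 1.35
ee_pos: [0.4296, 0.3497, 0.3348]
ee_rot: [-0.042, 0.999, -0.001, -0.001]
contact_force: [0.8, 1.5, -0.2]
opening: 0.0482
grip_force: 0.0
```

Emit:
arm_command:
  commands:
    - [0.001, -0.07, 0, 0]
    - [0.001, -0.07, 0, 0]
    - [0.001, -0.07, 0, 0]
    - [0.001, -0.07, 0, 0]
    - [0.001, -0.07, 0, 0]

```text
clock: 1.77
ee_pos: [0.4407, 0.1752, 0.3349]
ee_rot: [-0.042, 0.999, -0.001, -0.001]
contact_force: [1.2, 0.3, -0.1]
opening: 0.0484
grip_force: 0.0
```

Emit:
arm_command:
  commands:
    - [0.001, -0.07, 0, 0]
    - [0.001, -0.07, 0, 0]
    - [0.001, -0.07, 0, 0]
    - [0.001, -0.07, 0, 0]
    - [0, 0, 0, 0]

```text
clock: 2.18
ee_pos: [0.4508, 0.0304, 0.3353]
ee_rot: [-0.038, 0.999, -0.002, -0.001]
contact_force: [0.1, -0.5, 0.2]
opening: 0.0484
grip_force: 0.0
```

Run:
```python
from h import *
from rig import status, read_camera
from scipy.spatial.transform import Rotation as R
s=status.sense(); w=read_camera("wrist")
print(s["ee_pos"],s["ee_rot"]); T=np.array(w["T_tool_cam"])
W=np.eye(4);W[:3,:3]=R.from_quat(s["ee_rot"]).as_matrix();W[:3,3]=s["ee_pos"]
C=W@T; Ci=np.linalg.inv(C); r=cv2.Rodrigues(Ci[:3,:3])[0];t=Ci[:3,3]
print("cam",C[:3,3].round(3))
for nm,hue in(("green",(50,90)),("blue",(105,130))):
    for a,c in blobs(w["color"],hue,(0,0,512,384),120,40):
        if a>60: print(nm,a,c.round(1),onz(c,.192,w["K"],r,t).round(4))
cv2.imwrite("pics/w1.png",w["color"])
```

```text
[0.4507669  0.03037336 0.3353374 ] [-3.77215900e-02  9.99286684e-01 -1.54276729e-03 -9.07758622e-04]
cam [0.368 0.024 0.478]
green 446 [199.8 180.3] [ 0.4551 -0.031   0.192 ]
green 426 [258.  179.9] [0.4502 0.0284 0.192 ]
blue 604 [ 33.2 180.3] [ 0.4682 -0.2016  0.192 ]
blue 516 [ 88.8 180.2] [ 0.4637 -0.1445  0.192 ]
```

View pics/w1.png

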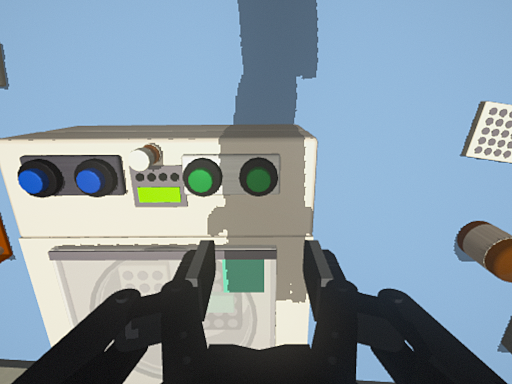

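The wrist view shows the green caps at (200,180) and (258,180), with the fingers symmetric about column 262. The measured caps agree with the other views to within 2–3 mm and are 59.6 mm apart.

Emit:
arm_command:
  commands:
    - [0, -0.033, 0, 0]
    - [0, -0.032, 0, 0]
    - [0, 0, 0.03, 0]
    - [0, 0, 0.05, 0]
    - [0, 0, 0, 0]

```text
clock: 2.65
ee_pos: [0.4519, 0.006, 0.2922]
ee_rot: [-0.043, 0.999, -0.0, -0.004]
contact_force: [0.4, 0.2, -0.9]
opening: 0.0478
grip_force: 0.0
```

Emit:
arm_command:
  commands:
    - [0, 0, 0.05, 0]
    - [0, 0, 0.05, 0]
    - [0, 0, 0.04, 0]
    - [0, 0, 0, 0]
    - [0, 0, 0, 0]

```text
clock: 3.07
ee_pos: [0.4538, 0.0059, 0.2262]
ee_rot: [-0.043, 0.999, -0.0, -0.001]
contact_force: [0.4, -0.5, 1.0]
opening: 0.0481
grip_force: 0.0
```

```bash
cat > look.py <<'E'
import sys
from h import *
from rig import status, read_camera
n=sys.argv[1]
s=status.sense(); print({k:np.round(s[k],4) for k in('clock','ee_pos','ee_rot','opening','contact_force','torque')})
c=read_camera("wrist")["color"]; b=read_camera("scene")["color"][100:320,150:400]
cv2.imwrite(f"pics/{n}.png",np.hstack([c[:,:],cv2.resize(b,(288,254)) if 0 else cv2.copyMakeBorder(cv2.resize(b,(288,254)),0,130,0,0,0)]))
E
python3 look.py p1
```

```text
{'clock': np.float64(3.0667), 'ee_pos': array([0.4538, 0.0059, 0.2262]), 'ee_rot': array([-4.290e-02,  9.991e-01, -1.000e-04, -1.300e-03]), 'opening': np.float64(0.0481), 'contact_force': array([ 0.4182, -0.4523,  0.9736]), 'torque': array([-0.0458,  0.0026,  0.0509])}
```

View pics/p1.png

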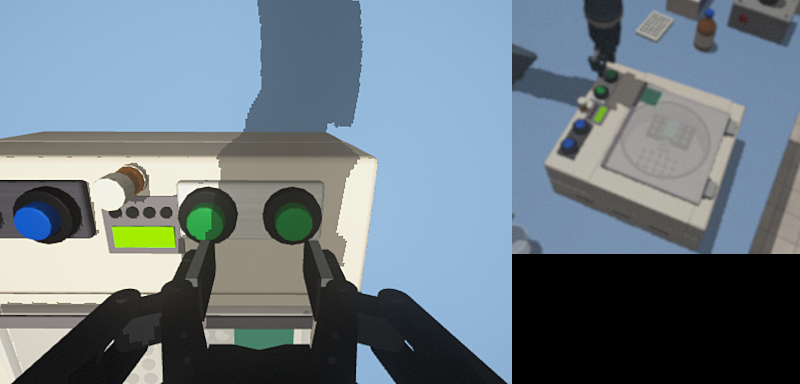

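The wrist view shows green caps at (207,222) and (295,222), and the fingers sit slightly right of them. The TCP is 8 mm short in y, so I'll correct that and remeasure from close up.

Emit:
arm_command:
  commands:
    - [0.002, -0.016, 0, 0]
    - [0, 0, 0, 0]

```text
clock: 3.33
ee_pos: [0.4545, -0.0041, 0.2274]
ee_rot: [-0.042, 0.999, -0.0, 0.001]
contact_force: [-0.3, -0.7, 0.4]
opening: 0.0481
grip_force: 0.0
```

Run:
```python
from h import *
from rig import status, read_camera
from scipy.spatial.transform import Rotation as R
s=status.sense(); w=read_camera("wrist")
print(s["ee_pos"],s["ee_rot"]); T=np.array(w["T_tool_cam"])
W=np.eye(4);W[:3,:3]=R.from_quat(s["ee_rot"]).as_matrix();W[:3,3]=s["ee_pos"]
Ci=np.linalg.inv(W@T); r=cv2.Rodrigues(Ci[:3,:3])[0];t=Ci[:3,3]
P=[]
for a,c in blobs(w["color"],(50,90),(0,150,512,280),120,40):
    if a>60: P.append(onz(c,.192,w["K"],r,t)); print(a,c.round(1),P[-1].round(4))
m=sum(P[:2])/2; print("mid",m.round(4),"tool",(np.linalg.inv(W)@np.r_[m,1]).round(4))
```

```text
[ 0.45454468 -0.00410522  0.22744695] [-4.22833718e-02  9.99105178e-01 -2.12090971e-04  9.56620796e-04]
970 [219.4 222.7] [ 0.455  -0.0312  0.192 ]
1002 [307.4 222.2] [0.4497 0.0274 0.192 ]
mid [ 0.4524 -0.0019  0.192 ] tool [0.002  0.0024 0.0354 1.    ]
```

Emit:
arm_command:
  commands:
    - [0.003, 0.004, 0, 0]
    - [0, 0, 0.02, 0]
    - [0, 0, 0.02, 0]
    - [0, 0, 0, 0]
    - [0, 0, 0, 0]

```text
clock: 3.8
ee_pos: [0.4521, -0.0008, 0.2064]
ee_rot: [-0.043, 0.999, 0.0, -0.0]
contact_force: [-0.7, -0.1, 0.2]
opening: 0.0482
grip_force: 0.0
```

Emit:
arm_command:
  commands:
    - [0, 0, 0.01, 0]
    - [0, 0, 0.01, 0]
    - [0, 0, 0, 0]
    - [0, 0, 0, 0]

```text
clock: 4.13
ee_pos: [0.4522, -0.0009, 0.1962]
ee_rot: [-0.043, 0.999, -0.0, -0.0]
contact_force: [0.8, 0.6, 0.0]
opening: 0.0483
grip_force: 0.0
```

```bash
python3 look.py p2
```

```text
{'clock': np.float64(4.1333), 'ee_pos': array([ 0.4522, -0.0009,  0.1962]), 'ee_rot': array([-4.270e-02,  9.991e-01, -0.000e+00, -2.000e-04]), 'opening': np.float64(0.0483), 'contact_force': array([0.7708, 0.607 , 0.007 ]), 'torque': array([-0.0175, -0.0127, -0.0742])}
```

View pics/p2.png

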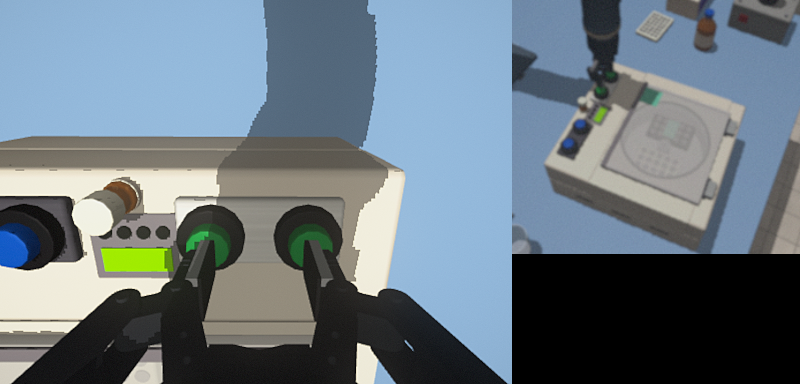

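The wrist view shows both fingertips above the two green caps, at about (207,245) and (310,245), and the vial is clear. Lowering in small steps.

Emit:
arm_command:
  commands:
    - [0, 0, 0.008, 0]
    - [0, 0, 0.008, 0]
    - [0, 0, 0, 0]
    - [0, 0, 0, 0]

```text
clock: 4.57
ee_pos: [0.4526, -0.0009, 0.1883]
ee_rot: [-0.043, 0.999, -0.0, 0.0]
contact_force: [1.1, -0.4, 1.9]
opening: 0.0481
grip_force: 0.8
```

Emit:
arm_command:
  commands:
    - [0, 0, 0.006, 0]
    - [0, 0, 0, 0]
    - [0, 0, 0, 0]

```text
clock: 4.82
ee_pos: [0.4527, -0.0009, 0.1855]
ee_rot: [-0.043, 0.999, 0.0, 0.0]
contact_force: [-0.2, 0.6, 5.4]
opening: 0.0483
grip_force: 2.7
```

Emit:
arm_command:
  commands:
    - [0, 0, 0.006, 0]
    - [0, 0, 0, 0]
    - [0, 0, 0, 0]

```text
clock: 5.07
ee_pos: [0.4527, -0.0009, 0.1832]
ee_rot: [-0.043, 0.999, 0.0, 0.001]
contact_force: [-3.3, -0.4, 16.1]
opening: 0.0481
grip_force: 8.2
```

Force is 16 N against a spring total of 8 N, split evenly, so both buttons are bottomed. Holding.

Emit:
arm_command:
  commands:
    - [0, 0, 0, 0]
    - [0, 0, 0, 0]
    - [0, 0, 0, 0]
    - [0, 0, 0, 0]
    - [0, 0, 0, 0]

```text
clock: 5.48
ee_pos: [0.4527, -0.0009, 0.1832]
ee_rot: [-0.043, 0.999, 0.0, 0.001]
contact_force: [-2.9, 0.3, 15.2]
opening: 0.0479
grip_force: 8.1
```

Emit:
arm_command:
  commands:
    - [0, 0, 0, 0]
    - [0, 0, 0, 0]
    - [0, 0, 0, 0]
    - [0, 0, 0, 0]
    - [0, 0, 0, 0]

```text
clock: 5.9
ee_pos: [0.4527, -0.0009, 0.1832]
ee_rot: [-0.043, 0.999, 0.0, 0.001]
contact_force: [-3.4, -0.1, 16.6]
opening: 0.0486
grip_force: 8.1
```

```bash
python3 look.py p3
```

```text
{'clock': np.float64(5.9), 'ee_pos': array([ 0.4527, -0.0009,  0.1832]), 'ee_rot': array([-4.270e-02,  9.991e-01,  2.000e-04,  6.000e-04]), 'opening': np.float64(0.0486), 'contact_force': array([-3.4055, -0.1015, 16.6445]), 'torque': array([-0.0047,  0.7421,  0.0162])}
```

View pics/p3.png

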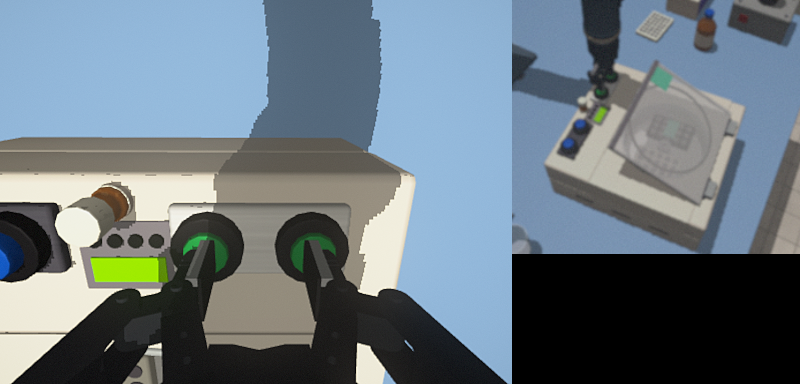

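The lid is rising: its front edge is at about (655,65) in the scene part. Both green caps are sunk in their collars at (207,245) and (310,245). I'll keep holding for well over 4 s more.

Emit:
arm_command:
  commands:
    - [0, 0, 0, 0]
    - [0, 0, 0, 0]
    - [0, 0, 0, 0]
    - [0, 0, 0, 0]
    - [0, 0, 0, 0]

```text
clock: 6.42
ee_pos: [0.4527, -0.0009, 0.1832]
ee_rot: [-0.043, 0.999, 0.0, 0.001]
contact_force: [-3.8, 0.9, 14.9]
opening: 0.0481
grip_force: 8.1
```

Emit:
arm_command:
  commands:
    - [0, 0, 0, 0]
    - [0, 0, 0, 0]
    - [0, 0, 0, 0]
    - [0, 0, 0, 0]
    - [0, 0, 0, 0]

```text
clock: 6.83
ee_pos: [0.4527, -0.0009, 0.1832]
ee_rot: [-0.043, 0.999, 0.0, 0.001]
contact_force: [-2.8, 0.3, 15.6]
opening: 0.048
grip_force: 8.1
```

Emit:
arm_command:
  commands:
    - [0, 0, 0, 0]
    - [0, 0, 0, 0]
    - [0, 0, 0, 0]
    - [0, 0, 0, 0]
    - [0, 0, 0, 0]

```text
clock: 7.25
ee_pos: [0.4527, -0.0009, 0.1832]
ee_rot: [-0.043, 0.999, 0.0, 0.001]
contact_force: [-3.3, 1.1, 16.1]
opening: 0.0483
grip_force: 8.1
```

Emit:
arm_command:
  commands:
    - [0, 0, 0, 0]
    - [0, 0, 0, 0]
    - [0, 0, 0, 0]
    - [0, 0, 0, 0]
    - [0, 0, 0, 0]

```text
clock: 7.67
ee_pos: [0.4527, -0.0009, 0.1832]
ee_rot: [-0.043, 0.999, 0.0, 0.001]
contact_force: [-4.3, 0.3, 15.0]
opening: 0.0485
grip_force: 8.1
```

Emit:
arm_command:
  commands:
    - [0, 0, 0, 0]
    - [0, 0, 0, 0]
    - [0, 0, 0, 0]
    - [0, 0, 0, 0]
    - [0, 0, 0, 0]

```text
clock: 8.08
ee_pos: [0.4527, -0.0009, 0.1832]
ee_rot: [-0.043, 0.999, 0.0, 0.001]
contact_force: [-3.6, 0.3, 14.8]
opening: 0.0483
grip_force: 8.1
```

Emit:
arm_command:
  commands:
    - [0, 0, 0, 0]
    - [0, 0, 0, 0]
    - [0, 0, 0, 0]
    - [0, 0, 0, 0]
    - [0, 0, 0, 0]

```text
clock: 8.5
ee_pos: [0.4527, -0.0009, 0.1832]
ee_rot: [-0.043, 0.999, 0.0, 0.001]
contact_force: [-3.2, 0.0, 15.7]
opening: 0.0484
grip_force: 8.1
```

Emit:
arm_command:
  commands:
    - [0, 0, 0, 0]
    - [0, 0, 0, 0]
    - [0, 0, 0, 0]
    - [0, 0, 0, 0]
    - [0, 0, 0, 0]

```text
clock: 8.92
ee_pos: [0.4527, -0.0009, 0.1832]
ee_rot: [-0.043, 0.999, 0.0, 0.001]
contact_force: [-3.3, 0.8, 16.1]
opening: 0.0482
grip_force: 8.1
```

Emit:
arm_command:
  commands:
    - [0, 0, 0, 0]
    - [0, 0, 0, 0]
    - [0, 0, 0, 0]
    - [0, 0, 0, 0]
    - [0, 0, 0, 0]

```text
clock: 9.33
ee_pos: [0.4527, -0.0009, 0.1832]
ee_rot: [-0.043, 0.999, 0.0, 0.001]
contact_force: [-3.6, -0.0, 16.4]
opening: 0.0483
grip_force: 8.1
```

Emit:
arm_command:
  commands:
    - [0, 0, 0, 0]
    - [0, 0, 0, 0]
    - [0, 0, 0, 0]
    - [0, 0, 0, 0]
    - [0, 0, 0, 0]

```text
clock: 9.75
ee_pos: [0.4527, -0.0009, 0.1832]
ee_rot: [-0.043, 0.999, 0.0, 0.001]
contact_force: [-1.7, 0.2, 15.9]
opening: 0.0483
grip_force: 8.1
```

```bash
cat > chk.py <<'E'
import sys
from h import *
from rig import read_camera
# scene frame difference over ~1 s of simulated time tells whether the lid still moves
c=read_camera("scene")["color"]; cv2.imwrite(sys.argv[1],c)
if len(sys.argv)>2:
    o=cv2.imread(sys.argv[2]); d=cv2.GaussianBlur(cv2.absdiff(c,o),(5,5),0)[130:320,215:400]
    print("changed px",int((d.max(2)>15).sum()))
E
python3 chk.py pics/s1.png pics/a.png
```

```text
changed px 11362
```

Emit:
arm_command:
  commands:
    - [0, 0, 0, 0]
    - [0, 0, 0, 0]
    - [0, 0, 0, 0]
    - [0, 0, 0, 0]
    - [0, 0, 0, 0]

```text
clock: 10.22
ee_pos: [0.4527, -0.0009, 0.1832]
ee_rot: [-0.043, 0.999, 0.0, 0.001]
contact_force: [-3.0, -0.1, 15.7]
opening: 0.0482
grip_force: 8.1
```

Emit:
arm_command:
  commands:
    - [0, 0, 0, 0]
    - [0, 0, 0, 0]
    - [0, 0, 0, 0]
    - [0, 0, 0, 0]
    - [0, 0, 0, 0]

```text
clock: 10.63
ee_pos: [0.4527, -0.0009, 0.1832]
ee_rot: [-0.043, 0.999, 0.0, 0.001]
contact_force: [-3.7, 0.8, 16.2]
opening: 0.0485
grip_force: 8.1
```

```bash
python3 chk.py pics/s2.png pics/s1.png
```

```text
changed px 0
```

View pics/s2.png

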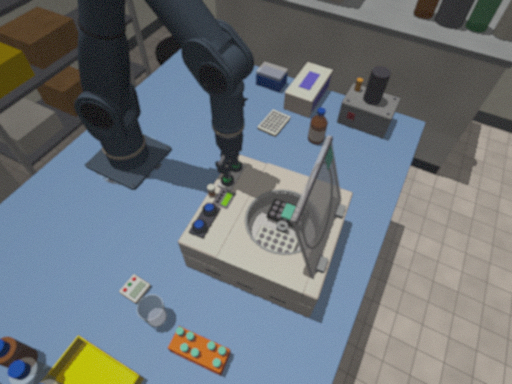

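The lid stands steeply open, with its top edge at about (330,145), and it hasn't moved in the last 0.9 s. Letting go straight up.

Emit:
arm_command:
  commands:
    - [0, 0, -0.01, 0]
    - [0, 0, -0.02, 0]
    - [0, 0, -0.04, 0]
    - [0, 0, -0.04, 0]
    - [0, 0, -0.04, 0]

```text
clock: 11.1
ee_pos: [0.4518, -0.001, 0.2578]
ee_rot: [-0.043, 0.999, -0.0, -0.001]
contact_force: [1.0, -0.1, 0.3]
opening: 0.0481
grip_force: 0.0
```

Emit:
arm_command:
  commands:
    - [0, 0, -0.04, 0]
    - [0, 0, -0.02, 0]
    - [0, 0, 0, 0]
    - [0, 0, 0, 0]
    - [0, 0, 0, 0]

```text
clock: 11.52
ee_pos: [0.4518, -0.0009, 0.2864]
ee_rot: [-0.043, 0.999, -0.0, -0.001]
contact_force: [-0.1, -0.4, 0.2]
opening: 0.0483
grip_force: 0.0
```

Emit:
arm_command:
  commands:
    - [0, 0, 0, 0]
    - [0, 0, 0, 0]
    - [0, 0, 0, 0]
    - [0, 0, 0, 0]
    - [0, 0, 0, 0]

```text
clock: 11.93
ee_pos: [0.4523, -0.0009, 0.2871]
ee_rot: [-0.043, 0.999, -0.0, -0.0]
contact_force: [0.7, 0.4, -0.1]
opening: 0.0487
grip_force: 0.0
```

```bash
python3 look.py p4; python3 chk.py pics/s3.png pics/s2.png
```

```text
{'clock': np.float64(11.9333), 'ee_pos': array([ 0.4523, -0.0009,  0.2871]), 'ee_rot': array([-4.270e-02,  9.991e-01, -1.000e-04, -2.000e-04]), 'opening': np.float64(0.0487), 'contact_force': array([ 0.7284,  0.4076, -0.0718]), 'torque': array([ 0.0139, -0.0028,  0.0606])}
changed px 1533
```

View pics/p4.png

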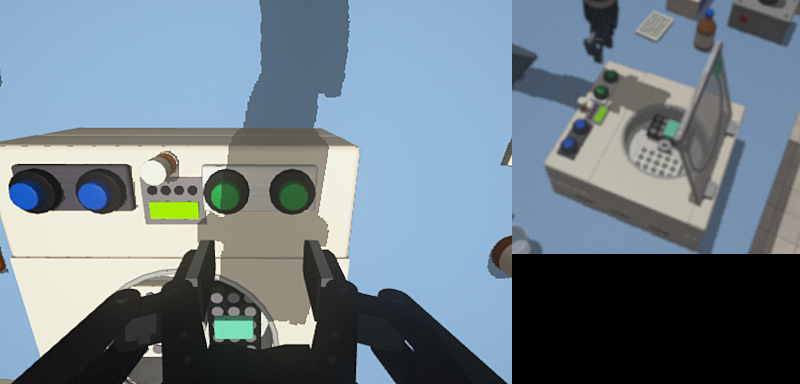

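The lid stays open, both green caps are up at (226,192) and (292,192), and the vial is still upright at (158,168). The gripper is clear with no contact force.

```bash
python3 -c "
from rig import bot; print(bot.close_job())"
```

```text
the job is handed in; nothing more can be done
None
```

I pressed both green release buttons fully down together and held them until the lid stood fully open and still. I then let go, moved clear and handed the job in at about 12 s; the blue buttons, vial and other loose things were not touched.

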